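# Shut the inlet ring of a concentric damper knob in a drying room

## Robot

A 7-joint arm with a two-finger parallel gripper is mounted at the origin on the work surface. World frame = base frame: x ahead of the robot, y to its left, z up, the work surface at z = 0. Lengths are in m, angles in rad, forces in N, time in s.
With the tool pointing down it reaches from about 0.425 to 0.875 m from the base axis. Payload 9.9 kg.
Tool frame: the origin (TCP) lies on the centre line of the jaws, within the pads' length; the fingertips stand 17 mm ahead of it and the grasp point (between the pads) lies 2 mm behind it; z points along the fingers, y is the line along which they close (so a half turn about z gives the same grasp; the last joint's range is limited). The gripper opens to 85 mm and grips with 20 to 120 N. Pads are 22 mm wide; open, the fingers measure 114 mm over their backs; the gripper's body (76 mm by 85 mm) begins 54 mm behind the grasp point. The pads swing forward as they close: fully open they stand 13 mm farther back than shut.
Start: joints at [-0.084, 0.576, 0.025, 1.437, -0.015, 1.129, -0.057], TCP at [0.675, 0, 0.248] pointing down, gripper open.
Joint ranges: [-2.76, 2.76], [-0.34, 2.15], [-1.52, 1.57], [0.19, 2.46], [-1.09, 4.23], [0.17, 1.99], [-2.82, 2.82]. Speed limits (rad/s): [2.22, 2.22, 3.01, 3.01, 3.14, 3.14, 3.14].

## Interface

Orientations are given as a unit quaternion [w, x, y, z].
In Python, from station import robot, vision, workorder gives the robot as it stands. The module is installed in compiled form; this text tells all that it offers.
- The arm moves only by the tool move_arm, never from a script. Its argument "steps" is a list of rows, each a list of 5 numbers: the shift along the tool's x, y, z in cm, then the turn about the tool's z in rad, then the opening in per cent of the stroke, from 0 (shut) to 100 (fully open). In form: [[tx, ty, tz, turn, fingers], ...]. A call has exactly 10 rows; each row is the pose to reach, as a shift and turn from the pose commanded when the call began, along the tool's axes at that moment; what a row does not reach only later rows make up. A row lasts 1/8 s, in which the tool goes at most 62.5 mm and 10.7 degrees, less where a joint would pass 70% of its speed; a pose out of reach is approached as far as the arm can. A call with a gripper value outside its range is refused whole. The fingers move at their own pace and stop on an object; "force" is the grip in N (left out, the last holds). Time passes only in rows, so rows that repeat a pose let the fingers close, or fill a call up. It gives the time, the measured TCP pose, the force, the opening and the grip force at its end, in the units of the state.
- robot.read_state(): the state, without advancing time (a new reading comes with each control period).
- vision.capture(name): name is "scene" or "side" or "wrist"; returns a dict with "img" (400x640x3 uint8, red, green, blue), "depth" (400x640 float32, m along the optical axis (not along the pixel's ray), 0 where there is no reading), "camera_matrix" (3x3 intrinsics, pixels), "dist" ([k1, k2, p1, p2, k3] as OpenCV has them; the pictures are not rectified), "cam_to_world" (4x4, takes a point from camera to world coordinates). Camera axes: x right, y up, looking along -z (the intrinsics and any distortion apply to the point x, -y, -z); pixel columns grow to the right and rows downward; lengths in m; the calibration is good to about 2 mm. A picture is of the moment at which its call begins.
- workorder.finish_job(): hands the job in; it is judged then, once.
The state is a dict: "time_s": time; "joint_positions": joint angles; "qd": joint speeds; "joint_torque": joint torques, N m; "position": TCP position; "tool_rot": TCP orientation; "contact_force": force on the tool from outside, world axes, zero at the start; "torque": the same for the moment, N m; "gripper_width": finger opening in m; "grasp_force": force on a finger pad.
Only numpy, scipy, OpenCV 4.12 (cv2) and the standard library are available. Lean on these libraries where they do the work, as an engineer would, in place of code of your own. Each camera call takes 0.05 s, during which the arm holds its last target. There are 200 camera calls.

## Task

Shut the air inlet on the blue control box: turn the grey outer ring of its twin knob clockwise as far as it will go, until it is up against its stop at the red mark. Leave the black bar knob that sits over the ring where it is set, then let go and back away. Do not disturb the beige box's knobs or the things standing around.

Things in the scene. Friction and masses are not known exactly. Their poses are not given: they have to be found in the camera images.
- blue_box: The blue control box to operate, fixed: 158 (x) x 150 (y) mm, its top a flat panel sloping down 20 degrees (0.35 rad) towards the box's own -x side, from about 118 mm above the table at the back to about 66 mm at the front. Origin: centre of its underside, z up.
- blue_axis (a point): Point on the common axis of the blue box's two knobs, 26 mm above the panel face, at mid-height of the grey ring: grip the ring here. z axis: out of the panel along the knobs' axis, tilted 20 degrees from vertical; y level; x up the slope. Does not turn with the knobs.
- blue_ring (a joint): Angle (rad) of the blue box's grey outer ring, clockwise seen from above; 0.4 to 1.2 at the start, hard stop at 3.2 (shut). Ribbed cylinder 56 mm across, from 13 mm below to 13 mm above blue_axis, gripped across any diameter. Turns with 0.12 N m, stays where left, torque jumps at the stop. Its white line points to blue_axis -x at 0 and meets the panel's long red mark at the stop.
- blue_ring_mark (a point): Outer end of the white line on the blue box's ring, on the top rim, 28 mm from the axis, 13 mm above blue_axis; turns with the ring.
- blue_bar (a joint): Angle (rad) of the blue box's black bar knob, clockwise seen from above, -0.9 to 0.9 at the start; at 0 the bar lies along blue_axis x, yellow line to -x. Bar 76 x 14 mm, 20 to 36 mm above blue_axis, centred on a 20 mm stalk, overhanging the ring 10 mm at each end. Turns at a touch (0.03 N m): fingers gripping the ring run past it and must not sweep into its ends.
- blue_bar_tip (a point): End of the black bar knob of the blue box that carries the yellow line, 38 mm from the axis, 28 mm above blue_axis; turns with the bar.
- beige_box: The beige control box, of the same make, size and shape as the blue one, with an identical pair of knobs: not to be touched. Fixed. It may stand to the left or to the right of the blue one.
- beige_ring_mark (a point): Outer end of the white line on the beige box's ring (as on the blue box).
- beige_bar_tip (a point): Yellow-lined end of the beige box's bar knob (as on the blue box).
- thermometer: Loose orange thermometer, 28 x 62 x 42 mm high, standing between the two boxes; origin at the centre of its underside.
- jar: Loose jar with white cap, 60 mm across, 90 mm high, standing behind and between the boxes; origin at the centre of its underside.
- spatula: Loose spatula 280 mm long lying flat to the left of the boxes, under 30 mm high; origin under its middle.
Mind the look-alikes: they are no part of the job. What is meant by the blue_box is not green, and is the larger of those in its own colour.

How it is judged:
At the end, for the whole second after the job is handed in: The blue box's ring rests within 0.08 rad of its clockwise stop (joint value above 3.12) and its bar knob's tip lies within 6 mm (about 9 degrees) of where it was at the start (value of joint blue_ring above 3.12 rad and velocity of joint blue_ring below 0.05 rad/s and distance of blue_bar_tip from where it was at the start of the episode below 0.006 m); the robot touches nothing.
It fails at once if the blue box's bar knob is turned: its tip moves more than 6 mm (distance of blue_bar_tip from where it was at the start of the episode above 0.006 m).
It fails at once if the beige box's ring or bar knob is turned (more than 5 mm at its rim or tip) (distance of any of beige_ring_mark, beige_bar_tip from where it was at the start of the episode above 0.005 m).
It fails at once if the thermometer, jar or spatula is moved more than 20 mm (distance of any of thermometer, jar, spatula from where it was at the start of the episode above 0.02 m).
It also fails if it takes over 50 s, if anything falls off the work surface, if the arm or the gripper's body presses on something with over 40 N, if the wrist force passes 120 N, or if a joint passes its speed limit or range.

## Working session

There is one attempt and no reset: what is moved stays moved. The work goes in short steps, Python scripts to look and compute and a tool call to move; the robot and the scene stay as the last step left them, time stands still between calls to the robot, and variables do not carry over. Pictures are saved under pics/ and viewed, at most 11 in all, crops included, and the job is handed in when it is done.

Besides the shell and the picture viewer there is one more tool, called in YAML: its name, and indented under it one key for each argument. move_arm: Moves the arm, as the interface text tells. Its arguments: {"type":"object","properties":{"steps":{"type":"array","items":{"type":"array","items":{"type":"number"}}},"force":{"type":"number"}},"required":["steps"]}

```bash
mkdir -p pics
python3 - <<'E'
from station import robot, vision
import cv2,numpy as np
s=robot.read_state();print(s['time_s'],s['position'],s['tool_rot'],s['gripper_width'])
for n in ["scene","side","wrist"]:
    c=vision.capture(n);np.savez(f"{n}0.npz",**c)
    cv2.imwrite(f"pics/{n}0.png",c['img'][:,:,::-1]);print(n,c['camera_matrix'],c['dist'],c['cam_to_world'])
E
```

```text
0.0 [6.74561171e-01 4.66439763e-05 2.47446570e-01] [-5.86557650e-04  7.07078535e-01  7.07134522e-01 -6.07799748e-04] 0.0854136781601898
scene [[417.24937099   0.         315.45324851]
 [  0.         417.24937099 199.27518258]
 [  0.           0.           1.        ]] [-0.11154762  0.          0.          0.          0.        ] [[ 0.38847642 -0.56615871  0.72701471  1.24314376]
 [ 0.92138884  0.24838063 -0.29891415 -0.19804809]
 [-0.01134352  0.78598434  0.61814233  0.7753639 ]
 [ 0.          0.          0.          1.        ]]
side [[372.64549774   0.         314.98726837]
 [  0.         372.64549774 199.05757556]
 [  0.           0.           1.        ]] [0.01933224 0.         0.         0.         0.        ] [[-0.91895468  0.28733809 -0.27010945  0.25394152]
 [-0.39429391 -0.68227902  0.61565222  0.63002686]
 [-0.00738967  0.672259    0.74027916  0.7142196 ]
 [ 0.          0.          0.          1.        ]]
wrist [[286.76744433   0.         319.33119163]
 [  0.         286.76744433 202.69637167]
 [  0.           0.           1.        ]] [0.0163655 0.        0.        0.        0.       ] [[ 9.99997248e-01 -1.53909950e-03  1.77090154e-03  6.74905767e-01]
 [ 8.86422670e-04  9.46668763e-01  3.22207181e-01  8.13646224e-02]
 [-2.17236608e-03 -3.22204724e-01  9.46667522e-01  3.73992494e-01]
 [ 0.00000000e+00  0.00000000e+00  0.00000000e+00  1.00000000e+00]]
```

View pics/scene0.png

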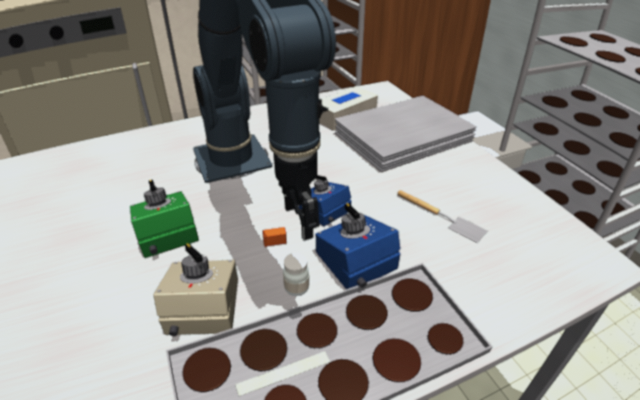

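View pics/side0.png

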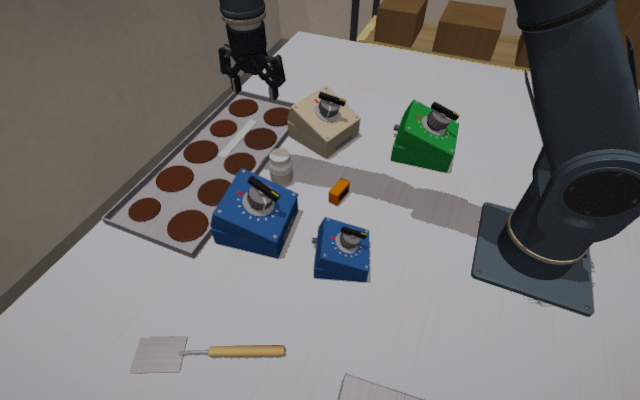

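Candidates: the large blue box (scene 358,245; side 255,212), the small blue box (scene 325,195; side 343,250), the green box (side 425,135) and the beige box (side 323,120). I choose the large blue box at side 255,212 and will measure it.

```bash
cat > h.py <<'E'
import cv2,numpy as np
def cloud(c):
    K,d,T=c['camera_matrix'],c['dist'],c['cam_to_world']
    v,u=np.mgrid[0:400,0:640]
    p=cv2.undistortPoints(np.stack([u,v],-1).reshape(-1,1,2).astype(float),K,d).reshape(400,640,2)
    z=c['depth']; P=np.stack([p[...,0]*z,-p[...,1]*z,-z],-1)
    return P@T[:3,:3].T+T[:3,3]
def pix(c,P):
    T=np.linalg.inv(c['cam_to_world']);q=np.atleast_2d(P)@T[:3,:3].T+T[:3,3]
    q=q*[1,-1,-1]
    return cv2.projectPoints(q,np.zeros(3),np.zeros(3),c['camera_matrix'],c['dist'])[0].reshape(-1,2)
def blue(c):
    h=cv2.cvtColor(c['img'],cv2.COLOR_RGB2HSV)
    return cv2.inRange(h,(105,120,40),(125,255,255))>0
E
python3 - <<'E'
from h import *
allp=[];knob=[]
for n,(x0,x1,y0,y1) in dict(side=(205,305,165,255),scene=(312,402,200,285)).items():
    c=np.load(n+'0.npz');W=cloud(c);m=blue(c);b=np.zeros_like(m);b[y0:y1,x0:x1]=1
    if n=='scene': b[:, :315]=0
    ok=c['depth']>0
    P=W[m&b&ok&(W[...,2]>.03)];A=W[b&ok]
    # ransac plane with tilt
    rng=np.random.default_rng(0);best=0
    for _ in range(2000):
        q=P[rng.choice(len(P),3,0)];nn=np.cross(q[1]-q[0],q[2]-q[0]);l=np.linalg.norm(nn)
        if l<1e-5:continue
        nn/=l;nn*=np.sign(nn[2])
        if nn[2]<.85:continue
        k=abs((P-q[0])@nn)<.003
        if k.sum()>best:best=k.sum();I=k
    Q=P[I];o=Q.mean(0);nn=np.linalg.svd(Q-o)[2][2];nn*=np.sign(nn[2])
    h=np.array([nn[0],nn[1]]);psi=np.arctan2(-h[1],-h[0])
    print(n,len(P),best,'o',o,'n',nn,'tilt',np.degrees(np.arccos(nn[2])),'psi',np.degrees(psi),'z',Q[:,2].min(),Q[:,2].max())
    # project to box axes
    ex=np.array([np.cos(psi),np.sin(psi),0]);ey=np.array([-ex[1],ex[0],0])
    for e in(ex,ey):print(np.percentile(Q@e,[.5,99.5]))
    hgt=(A-o)@nn
    for lo,hi in((.010,.036),(.036,.043),(.046,.058),(.058,.066)):
        s=A[(hgt>lo)&(hgt<hi)&(np.linalg.norm(A-o,axis=1)<.1)]; f=s-((s-o)@nn)[:,None]*nn
        if len(s):print(lo,len(s),f.mean(0), (f@ex).min(),(f@ex).max(),(f@ey).min(),(f@ey).max())
c=np.load('side0.npz');cv2.imwrite('pics/c1.png',cv2.resize(c['img'][160:260,200:310,::-1],None,fx=5,fy=5,interpolation=2))
E
```

```text
side 3676 2440 o [0.59216882 0.18673554 0.09125799] n [-0.34120261 -0.04045821  0.93911869] tilt 20.095925493831658 psi 6.762290972832087 z 0.06372996909712703 0.11830650175019009
[0.54225976 0.67993074]
[0.02916186 0.17670868]
0.01 154 [0.59038186 0.19409007 0.09092559] 0.5843147176665136 0.6380178289440755 0.10037877416575931 0.1307222327885571
0.036 231 [0.5954714  0.18464785 0.09236795] 0.5863143607142629 0.6368937270058764 0.07442597261280695 0.13009688200739744
0.046 109 [0.59471614 0.17960804 0.09187643] 0.575955684593756 0.6460781904013216 0.09861283656702828 0.11690576234310374
0.058 200 [0.59449946 0.17456227 0.09158033] 0.5766789637047623 0.6467080704094261 0.08793836040837247 0.11588034761840593
scene 3656 1162 o [0.60692322 0.16030495 0.09683668] n [-0.32798053 -0.04382489  0.94366739] tilt 19.323139239813475 psi 7.610803830985487 z 0.03732814274303098 0.11865956884923268
[0.45688273 0.68362363]
[0.01509996 0.15961197]
0.01 210 [0.61158477 0.16261575 0.09856416] 0.5948115893320873 0.6389451076729266 0.06105173678508474 0.11489667894358224
0.036 131 [0.60082917 0.16517892 0.09494498] 0.5848679614047725 0.6385679920055543 0.06132250795612908 0.11895259621598929
0.046 59 [0.60706562 0.16467644 0.09708918] 0.5768923797695565 0.6453342316175141 0.07541932596377188 0.09238809588269417
0.058 87 [0.59745453 0.16890086 0.09394495] 0.5738665808928761 0.6468840750902902 0.07716925791207017 0.10238223602600094
```

View pics/c1.png

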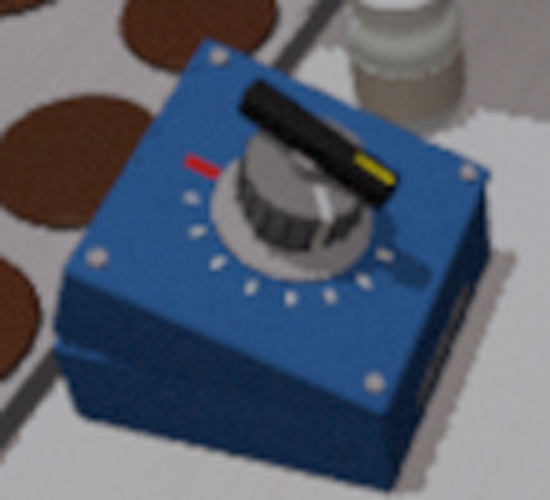

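The crop shows the large blue box. The red mark is on the left at crop (200,167), the ring's white line at about (325,205), and the bar's yellow end at (375,168), with the bar close to box x. The tool can't be tilted, so I'll grip along the level y direction and ratchet with short strokes. First I'm moving above the knob.

move_arm:
  steps:
    - [2,-1,0,0.18,100]
    - [4,-2,0,0.36,100]
    - [6.5,-3.3,0,0.54,100]
    - [9,-4.6,0,0.72,100]
    - [11.5,-6,0,0.9,100]
    - [14,-7.2,0,1.08,100]
    - [16,-8.3,0,1.26,100]
    - [17.1,-8.9,0,1.45,100]
    - [17.1,-8.9,0,1.45,100]
    - [17.1,-8.9,0,1.45,100]
  force: 40

```text
time_s: 1.4
position: [0.5862, 0.1703, 0.2482]
tool_rot: [0.0, 0.998, 0.062, 0.0]
contact_force: [0.2, -0.4, -0.7]
gripper_width: 0.0852
grasp_force: 0.0
```

```bash
cat > m.py <<'E'
from h import *
from station import robot,vision
import sys
def frame(A=np.array([.586,.171,.116]),psi=np.radians(7)):
    t=np.radians(20);z=np.array([-np.sin(t)*np.cos(psi),-np.sin(t)*np.sin(psi),np.cos(t)])
    y=np.array([-np.sin(psi),np.cos(psi),0]);return A,np.cross(y,z),y,z
def ray(c,uv,h):  # pixel -> (x,y) on plane h above blue_axis
    A,x,y,z=frame()
    p=cv2.undistortPoints(np.array([[uv]],float),c['camera_matrix'],c['dist'])[0,0]
    T=c['cam_to_world'];d=T[:3,:3]@[p[0],-p[1],-1];o=T[:3,3]
    P=o+d*(((A+h*z-o)@z)/(d@z));return np.array([(P-A)@x,(P-A)@y])
def cw(v): return np.arctan2(v[1],-v[0])  # angle cw from -x
E
python3 - <<'E'
from m import *
s=robot.read_state();print(s['time_s'],s['position'],s['tool_rot'],s['joint_positions'])
c=vision.capture('wrist');np.savez('w1.npz',**c)
A,x,y,z=frame();print(pix(c,[A+.013*z,A-.026*z,A+.036*z,A+.028*z-.038*x]))
cv2.imwrite('pics/w1.png',c['img'][:,:,::-1])
E
```

```text
1.4 [0.58623607 0.17030222 0.24824164] [3.22254506e-04 9.98063110e-01 6.22087088e-02 1.76537000e-05] [-0.61554164  0.50770797  0.40808729  1.62714743 -0.22314201  1.05325371
 -1.58878048]
[[316.592539   206.24005158]
 [316.89285645 181.84787539]
 [316.3799168  223.47824523]
 [316.57908261 246.98010115]]
```

View pics/w1.png

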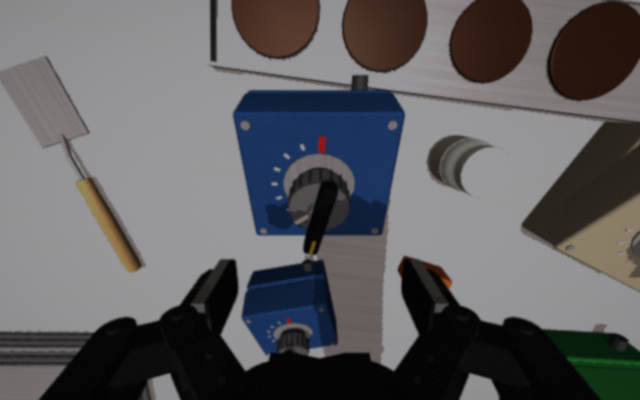

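Run:
```python
from m import *
c=dict(np.load('w1.npz'))
cv2.imwrite('pics/w1c.png',cv2.resize(c['img'][130:270,240:400,::-1],None,fx=4.5,fy=4.2,interpolation=2))
for a in((310,256),(329,183)):print(ray(c,a,.036))
print(ray(c,(322,138),-.026),ray(c,(322,150),-.026),[ray(c,q,-.026) for q in((245,126),(393,125),(264,231),(376,231))])
```

```text
[-0.04167578  0.00613072]
[ 0.04185184 -0.00970069]
[ 0.0484497  -0.00475835] [ 0.03623706 -0.00486935] [array([0.05966795, 0.06349529]), array([ 0.06104225, -0.06732105]), array([-0.06994272,  0.06200441]), array([-0.06947016, -0.06896187])]
```

View pics/w1c.png

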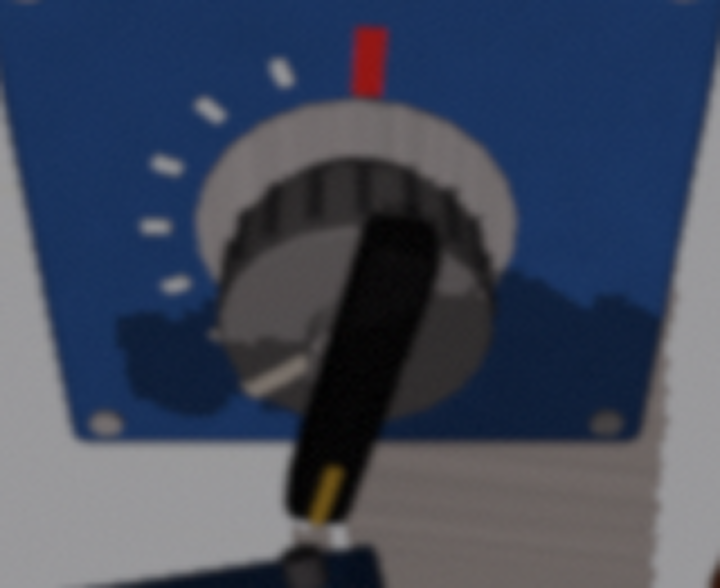

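Run:
```python
from m import *
c=dict(np.load('w1.npz'))
v=ray(c,(295.6,222.9),.013)-[0,-.0023];print('ring',v,cw(v))
b=.19;t=np.radians(20)
g=np.stack(np.meshgrid(np.linspace(-38,38,77),np.linspace(-7,7,15),[20,36]),-1).reshape(-1,3)
d=np.array([-np.cos(b),np.sin(b)]);e=np.array([d[1],-d[0]])
X=-g[:,:1]*-1*d+g[:,1:2]*e
P=np.c_[X[:,0]*np.cos(t)-g[:,2]*np.sin(t),X[:,1]]
print('bar top z',(X[:,0]*np.sin(t)+g[:,2]*np.cos(t)).max())
for th in range(-60,65,5):
    a=np.radians(th);u=np.array([np.sin(a),np.cos(a)]);w=np.array([u[1],-u[0]])
    r=abs(P@u);s=abs(P@w);out=[]
    for ri in(29,42):
        dr=np.maximum(ri-r,0);ds=np.maximum(s-11,0);out.append(np.hypot(dr,ds).min().round(1))
    print(th,out,end=' ')
```

```text
ring [-0.02073945  0.02244558] 0.8248848780430863
bar top z 47.043967883756494
-60 [np.float64(0.0), np.float64(0.0)] -55 [np.float64(0.0), np.float64(1.0)] -50 [np.float64(0.0), np.float64(4.7)] -45 [np.float64(0.0), np.float64(8.4)] -40 [np.float64(1.1), np.float64(11.9)] -35 [np.float64(3.6), np.float64(15.3)] -30 [np.float64(6.0), np.float64(17.2)] -25 [np.float64(7.6), np.float64(19.4)] -20 [np.float64(9.5), np.float64(21.8)] -15 [np.float64(11.6), np.float64(23.7)] -10 [np.float64(13.5), np.float64(25.6)] -5 [np.float64(15.2), np.float64(27.7)] 0 [np.float64(16.8), np.float64(29.5)] 5 [np.float64(18.1), np.float64(31.0)] 10 [np.float64(19.2), np.float64(32.2)] 15 [np.float64(18.8), np.float64(31.8)] 20 [np.float64(17.6), np.float64(30.5)] 25 [np.float64(16.2), np.float64(28.8)] 30 [np.float64(14.6), np.float64(26.9)] 35 [np.float64(12.8), np.float64(24.7)] 40 [np.float64(10.8), np.float64(22.2)] 45 [np.float64(8.7), np.float64(19.5)] 50 [np.float64(6.4), np.float64(16.6)] 55 [np.float64(4.0), np.float64(13.5)] 60 [np.float64(1.6), np.float64(10.2)]
```

move_arm:
  steps:
    - [-0.1,0.15,0,-0.18,100]
    - [-0.1,0.15,2,-0.35,100]
    - [-0.1,0.15,4.5,-0.35,100]
    - [-0.1,0.15,7,-0.35,100]
    - [-0.1,0.15,9,-0.35,100]
    - [-0.1,0.15,10.5,-0.35,100]
    - [-0.1,0.15,11.5,-0.35,100]
    - [-0.1,0.15,12.2,-0.35,100]
    - [-0.1,0.15,12.5,-0.35,100]
    - [-0.1,0.15,12.5,-0.35,100]

```text
time_s: 2.7
position: [0.5853, 0.1694, 0.1234]
tool_rot: [-0.0, 0.972, 0.233, 0.0]
contact_force: [-0.1, -1.3, -0.8]
gripper_width: 0.0855
grasp_force: 0.0
```

Run:
```python
from m import *
c=vision.capture('side');np.savez('s2.npz',**c);c2=vision.capture('wrist')
a=cv2.resize(c['img'][140:260,190:310],(400,400),interpolation=2);b=cv2.resize(c2['img'],(400,250))
o=np.zeros((400,800,3),np.uint8);o[:,:400]=a;o[:250,400:]=b
cv2.imwrite('pics/s2.png',o[:,:,::-1])
```

```text
(no output)
```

View pics/s2.png

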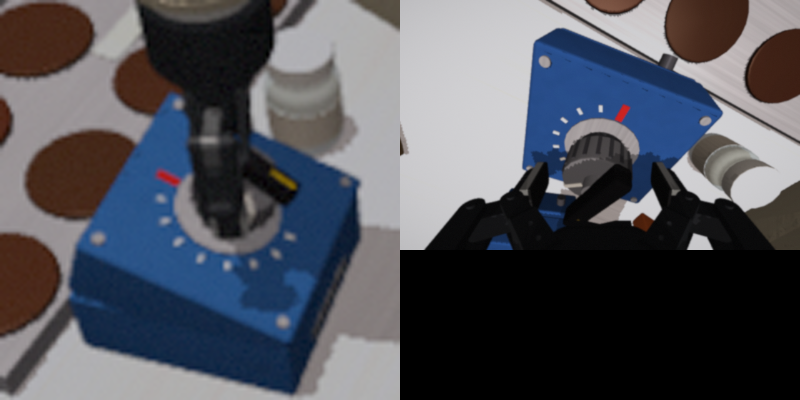

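The fingers straddle the ring and the bar is clear of them: side crop (270,175), wrist view (600,190). Now I close on the ring.

move_arm:
  steps:
    - [0,0,0,0,60]
    - [0,0,0,0,50]
    - [0,0,0,0,40]
    - [0,0,0,0,40]
    - [0,0,0,0,40]
    - [0,0,0,0,40]
    - [0,0,0,0,40]
    - [0,0,0,0,40]
    - [0,0,0,0,40]
    - [0,0,0,0,40]
  force: 40

```text
time_s: 4.05
position: [0.5847, 0.171, 0.1242]
tool_rot: [-0.001, 0.972, 0.234, 0.0]
contact_force: [-4.1, 3.5, 8.1]
gripper_width: 0.0555
grasp_force: 40.5
```

move_arm:
  steps:
    - [0,0,0,0.12,40]
    - [0,0,0,0.25,40]
    - [0,0,0,0.38,40]
    - [0,0,0,0.5,40]
    - [0,0,0,0.62,40]
    - [0,0,0,0.75,40]
    - [0,0,0,0.88,40]
    - [0,0,0,1.0,40]
    - [0,0,0,1.0,40]
    - [0,0,0,1.0,40]

```text
time_s: 5.3
position: [0.5845, 0.17, 0.1255]
tool_rot: [-0.001, 0.965, -0.261, -0.001]
contact_force: [-10.3, 0.9, 24.4]
gripper_width: 0.0546
grasp_force: 85.0
```

move_arm:
  steps:
    - [0,0,0,0,70]
    - [0,0,0,0,100]
    - [0,0,0,0,100]
    - [0,0,0,0,100]
    - [0,0,0,-0.15,100]
    - [0,0,0,-0.32,100]
    - [0,0,0,-0.5,100]
    - [0,0,0,-0.67,100]
    - [0,0,0,-0.84,100]
    - [0,0,0,-1.0,100]

```text
time_s: 6.55
position: [0.5852, 0.1692, 0.1232]
tool_rot: [0.0, 0.972, 0.236, -0.0]
contact_force: [-1.3, 0.4, -0.1]
gripper_width: 0.0856
grasp_force: 0.0
```

```bash
cat > see.py <<'E'
from m import *
n=sys.argv[1];s=robot.read_state();print(s['time_s'],s['position'],s['tool_rot'])
c=vision.capture('side');c2=vision.capture('wrist');np.savez(n+'w.npz',**c2)
a=cv2.resize(c['img'][140:260,190:310],(400,400),interpolation=2);b=cv2.resize(c2['img'][130:330,220:420],(400,400),interpolation=2)
cv2.imwrite(f'pics/{n}.png',np.hstack([a,b])[:,:,::-1])
A,x,y,z=frame();A=A-.0023*y
print(pix(c2,[A+.013*z]+[A+.013*z+.028*(-np.cos(q)*x+np.sin(q)*y) for q in(1.2,1.6,2,2.4,2.8,3.2)]).round().tolist())
E
python3 see.py s3
```

```text
6.55 [0.58520549 0.16924211 0.12318221] [ 6.68933096e-05  9.71812782e-01  2.35753910e-01 -8.41817504e-05]
[[315.0, 287.0], [260.0, 282.0], [261.0, 269.0], [271.0, 257.0], [290.0, 249.0], [314.0, 248.0], [339.0, 254.0]]
```

View pics/s3.png

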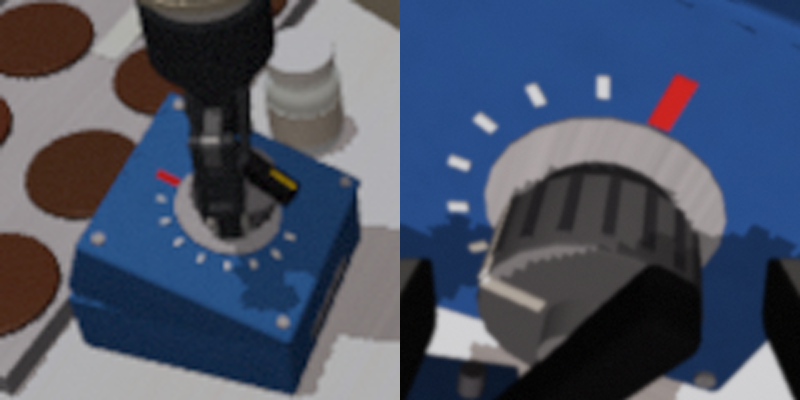

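The white line is at wrist pixel (262,270), so the ring is at about 1.6 rad. The bar hasn't moved. Second stroke.

move_arm:
  steps:
    - [0,0,0,0,60]
    - [0,0,0,0,40]
    - [0,0,0,0,40]
    - [0,0,0,0,40]
    - [0,0,0,0,40]
    - [0,0,0,0,40]
    - [0,0,0,0,40]
    - [0,0,0,0,40]
    - [0,0,0,0.1,40]
    - [0,0,0,0.2,40]

```text
time_s: 7.9
position: [0.5849, 0.1711, 0.1236]
tool_rot: [-0.001, 0.991, 0.133, 0.0]
contact_force: [-1.7, 3.3, 2.0]
gripper_width: 0.0547
grasp_force: 43.6
```

move_arm:
  steps:
    - [0,0,0,0.12,40]
    - [0,0,0,0.24,40]
    - [0,0,0,0.36,40]
    - [0,0,0,0.48,40]
    - [0,0,0,0.6,40]
    - [0,0,0,0.72,40]
    - [0,0,0,0.84,40]
    - [0,0,0,0.84,40]
    - [0,0,0,0.84,40]
    - [0,0,0,0.84,40]

```text
time_s: 9.15
position: [0.5845, 0.1702, 0.1252]
tool_rot: [-0.001, 0.96, -0.282, -0.001]
contact_force: [-9.6, 0.3, 22.5]
gripper_width: 0.055
grasp_force: 88.2
```

move_arm:
  steps:
    - [0,0,0,0,70]
    - [0,0,0,0,100]
    - [0,0,0,0,100]
    - [0,0,0,0,100]
    - [0,0,0,-0.17,100]
    - [0,0,0,-0.35,100]
    - [0,0,0,-0.52,100]
    - [0,0,0,-0.7,100]
    - [0,0,0,-0.87,100]
    - [0,0,0,-1.04,100]

```text
time_s: 10.4
position: [0.5852, 0.1692, 0.1232]
tool_rot: [0.0, 0.972, 0.236, -0.0]
contact_force: [-0.4, -0.4, -0.0]
gripper_width: 0.0854
grasp_force: 0.0
```

```bash
python3 see.py s4
```

```text
10.4 [0.58523456 0.16921718 0.12318653] [ 8.09820112e-05  9.71817663e-01  2.35733793e-01 -4.33611864e-05]
[[314.0, 287.0], [260.0, 282.0], [261.0, 269.0], [271.0, 257.0], [290.0, 249.0], [314.0, 248.0], [339.0, 254.0]]
```

View pics/s4.png

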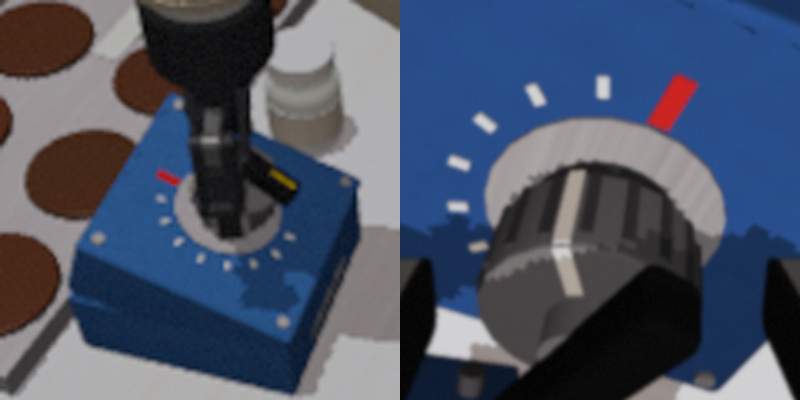

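The white line is at wrist pixel (301,253), so the ring is at about 2.6 rad. The last stroke should reach the stop.

move_arm:
  steps:
    - [0,0,0,0,60]
    - [0,0,0,0,40]
    - [0,0,0,0,40]
    - [0,0,0,0,40]
    - [0,0,0,0,40]
    - [0,0,0,0,40]
    - [0,0,0,0,40]
    - [0,0,0,0.12,40]
    - [0,0,0,0.24,40]
    - [0,0,0,0.36,40]

```text
time_s: 11.75
position: [0.5856, 0.1709, 0.1228]
tool_rot: [-0.001, 0.999, 0.053, 0.001]
contact_force: [-0.0, 2.4, 1.3]
gripper_width: 0.0549
grasp_force: 47.0
```

```bash
python3 -c "
from station import robot
print(robot.read_state()['torque'])"
```

```text
[1.76700587 0.10935481 0.565704  ]
```

move_arm:
  steps:
    - [0,0,0,0.08,40]
    - [0,0,0,0.15,40]
    - [0,0,0,0.22,40]
    - [0,0,0,0.28,40]
    - [0,0,0,0.34,40]
    - [0,0,0,0.4,40]
    - [0,0,0,0.4,40]
    - [0,0,0,0.4,40]
    - [0,0,0,0.4,40]
    - [0,0,0,0.4,40]

```text
time_s: 13.0
position: [0.587, 0.1697, 0.1238]
tool_rot: [-0.0, 0.989, -0.145, 0.002]
contact_force: [5.7, -0.3, -2.0]
gripper_width: 0.0545
grasp_force: 70.1
```

```bash
python3 -c "
from station import robot
print(robot.read_state()['torque'])"
```

```text
[ 0.91408141 -1.53410804  0.2985061 ]
```

move_arm:
  steps:
    - [0,0,0,0.05,40]
    - [0,0,0,0.1,40]
    - [0,0,0,0.15,40]
    - [0,0,0,0.2,40]
    - [0,0,0,0.24,40]
    - [0,0,0,0.24,40]
    - [0,0,0,0.24,40]
    - [0,0,0,0.24,40]
    - [0,0,0,0.24,40]
    - [0,0,0,0.24,40]

```text
time_s: 14.25
position: [0.5922, 0.1662, 0.1243]
tool_rot: [0.0, 0.965, -0.263, 0.007]
contact_force: [22.1, -11.4, -16.4]
gripper_width: 0.0546
grasp_force: 72.7
```

```bash
python3 -c "
from station import robot
print(robot.read_state()['torque'])"
```

```text
[-0.8122846  -5.74149619  0.82311882]
```

move_arm:
  steps:
    - [0,0,0,0,70]
    - [0,0,0,0,100]
    - [0,0,0,0,100]
    - [0,0,0,0,100]
    - [0,0,0,-0.17,100]
    - [0,0,0,-0.35,100]
    - [0,0,0,-0.52,100]
    - [0,0,0,-0.7,100]
    - [0,0,0,-0.87,100]
    - [0,0,0,-1.0,100]

```text
time_s: 15.5
position: [0.585, 0.1694, 0.1233]
tool_rot: [-0.0, 0.972, 0.236, -0.0]
contact_force: [0.7, -0.2, 0.6]
gripper_width: 0.0854
grasp_force: 0.0
```

```bash
python3 see.py s5
```

```text
15.5 [0.58503082 0.16937428 0.12333261] [-5.24306638e-05  9.71867508e-01  2.35528204e-01 -9.33792869e-05]
[[315.0, 287.0], [260.0, 282.0], [261.0, 268.0], [272.0, 256.0], [290.0, 249.0], [314.0, 247.0], [339.0, 253.0]]
```

View pics/s5.png

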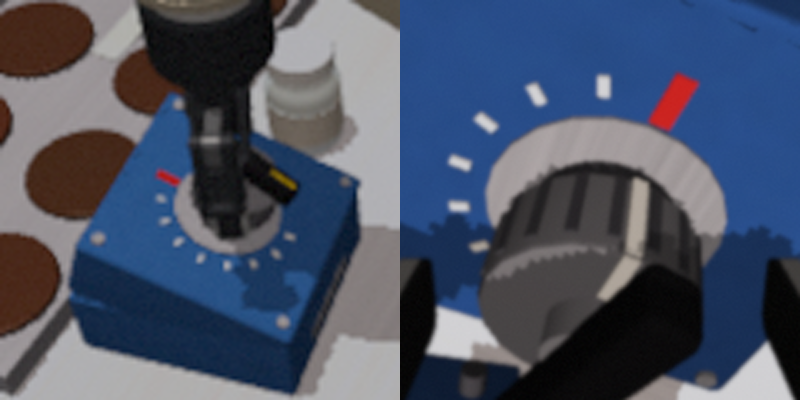

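The line is at wrist pixel (337,255) against (339,253) predicted for 3.2, so the ring is at or just short of the stop. I'll add one short stroke to seat it and read the torque there.

move_arm:
  steps:
    - [0,0,0,0.12,100]
    - [0,0,0,0.25,60]
    - [0,0,0,0.25,40]
    - [0,0,0,0.25,40]
    - [0,0,0,0.25,40]
    - [0,0,0,0.25,40]
    - [0,0,0,0.25,40]
    - [0,0,0,0.25,40]
    - [0,0,0,0.25,40]
    - [0,0,0,0.25,40]

```text
time_s: 16.85
position: [0.5848, 0.1708, 0.1238]
tool_rot: [-0.001, 0.994, 0.111, -0.0]
contact_force: [-3.0, 3.7, 6.0]
gripper_width: 0.0547
grasp_force: 41.4
```

```bash
python3 -c "
from station import robot
print(robot.read_state()['torque'])"
```

```text
[ 0.67374257  0.64340844 -0.12497574]
```

move_arm:
  steps:
    - [0,0,0,0.04,40]
    - [0,0,0,0.08,40]
    - [0,0,0,0.12,40]
    - [0,0,0,0.16,40]
    - [0,0,0,0.2,40]
    - [0,0,0,0.2,40]
    - [0,0,0,0.2,40]
    - [0,0,0,0.2,40]
    - [0,0,0,0.2,40]
    - [0,0,0,0.2,40]

```text
time_s: 18.1
position: [0.5852, 0.1705, 0.1237]
tool_rot: [-0.001, 1.0, 0.011, 0.0]
contact_force: [-1.5, 3.7, 5.7]
gripper_width: 0.0546
grasp_force: 42.9
```

```bash
python3 -c "
from station import robot
print(robot.read_state()['torque'])"
```

```text
[0.9570923  0.45177302 0.08262024]
```

move_arm:
  steps:
    - [0,0,0,0.04,40]
    - [0,0,0,0.08,40]
    - [0,0,0,0.12,40]
    - [0,0,0,0.16,40]
    - [0,0,0,0.2,40]
    - [0,0,0,0.25,40]
    - [0,0,0,0.3,40]
    - [0,0,0,0.3,40]
    - [0,0,0,0.3,40]
    - [0,0,0,0.3,40]

```text
time_s: 19.35
position: [0.5911, 0.1684, 0.1248]
tool_rot: [-0.001, 0.99, -0.14, 0.006]
contact_force: [18.4, -1.3, -3.3]
gripper_width: 0.0548
grasp_force: 55.4
```

```bash
python3 -c "
from station import robot
print(robot.read_state()['torque'])"
```

```text
[ 0.45055186 -3.8751211   0.53012026]
```

move_arm:
  steps:
    - [0,0,0,0,70]
    - [0,0,0,0,100]
    - [0,0,0,0,100]
    - [0,0,0,0,100]
    - [0,0,0,-0.15,100]
    - [0,0,0,-0.3,100]
    - [0,0,0,-0.45,100]
    - [0,0,0,-0.6,100]
    - [0,0,0,-0.75,100]
    - [0,0,0,-0.75,100]

```text
time_s: 20.6
position: [0.5851, 0.1691, 0.1233]
tool_rot: [-0.0, 0.973, 0.233, -0.0]
contact_force: [0.3, 0.0, -0.3]
gripper_width: 0.0853
grasp_force: 0.0
```

```bash
python3 see.py s6
```

```text
20.6 [0.58510472 0.16910509 0.12332728] [-1.39950095e-04  9.72569798e-01  2.32611171e-01 -1.10858179e-04]
[[315.0, 287.0], [261.0, 283.0], [261.0, 269.0], [271.0, 257.0], [290.0, 249.0], [314.0, 248.0], [338.0, 253.0]]
```

View pics/s6.png

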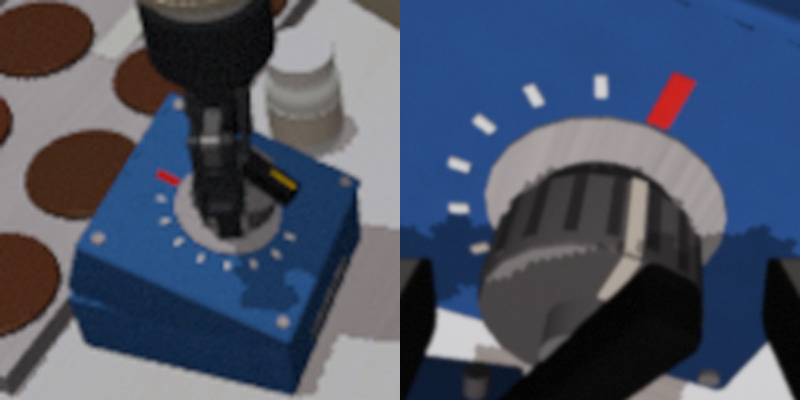

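After the extra stroke the line hasn't moved (337,255), and the gripper was pushed sideways the same way as before, so the ring is at its stop. The bar is unchanged. Backing away.

move_arm:
  steps:
    - [0,0,-1,0,100]
    - [0,0,-3,0,100]
    - [0,0,-5,0,100]
    - [0,0,-7,0,100]
    - [0,0,-9,0,100]
    - [0,0,-11,0,100]
    - [0,0,-13,0,100]
    - [0,0,-14,0,100]
    - [0,0,-14,0,100]
    - [0,0,-14,0,100]

```text
time_s: 21.95
position: [0.5848, 0.1694, 0.2626]
tool_rot: [0.0, 0.972, 0.233, -0.001]
contact_force: [0.6, 0.6, -0.2]
gripper_width: 0.0856
grasp_force: 0.0
```

```bash
python3 -c "
from m import *
c=vision.capture('wrist');cv2.imwrite('pics/e.png',cv2.resize(c['img'][120:290,230:410,::-1],None,fx=3,fy=3,interpolation=2))
A,x,y,z=frame();A=A-.0023*y
print(((pix(c,[A+.013*z+.028*(.998*x-.058*y),A+.028*z+.038*(-np.cos(.19)*x+np.sin(.19)*y)])-[230,120])*3).round())"
```

```text
[[297. 171.]
 [201. 340.]]
```

View pics/e.png

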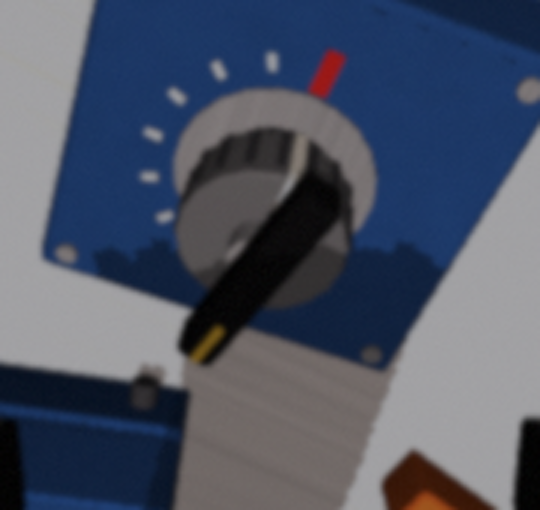

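The white line at crop (296,170) matches the predicted stop position (297,171). The bar tip is about where it was, at (205,345). Handing in.

```bash
python3 -c "
from station import workorder
print(workorder.finish_job())"
```

```text
the job is handed in; nothing more can be done
None
```

The blue box's ring is turned clockwise to its stop at the red mark, the bar knob looks unmoved in the last picture, the arm has backed away clear of everything, and the job is handed in; no verdict came back.

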